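Brush brick scraps off the slab board

TASK

Clear the slab-rolling board: take the bench brush by its raised wooden grip and sweep both broken bits of kiln brick along the board, between its guide strips, over the open end into the metal scrap tray. Do not touch the bits with the hand itself, only with the brush. Then stand the brush back upright on its bristles on the bare table top, off the board and tray, and let go.

Things in the scene. Friction and masses are not known exactly. Their poses are not given: they have to be found in the camera images.
- bench_brush: Block brush standing on its bristles, 86 mm tall, 0.2 kg. Origin: centre of bristle tips; z up, y along its length, x across; same turned half round. Dark bristles (act as a rigid block) 30 x 118 mm (x, y), z 0 to 30 mm; wooden back 36 x 124 mm, z 30 to 46; raised wooden grip on top 22 mm thick (x), 90 mm long (y), z 46 to 86.
- slab_board: Fixed wooden board with metal tray at its end. Origin on the table under the board, z up, x along it to the tray. In mm from there: board x -120 to 80, y -95 to 95, top z 20; guide strips along both sides, |y| 75 to 95, top z 28; both ends open. Tray x 80 to 201, y -95 to 95, floor z 8, walls 5 thick, top z 34, on its 3 sides away from the board.
- scrap_1: The larger broken bit of buff kiln brick, irregular, about 44 x 38 x 34 mm, 60 g, loose on the board between the strips. Origin at its middle.
- scrap_2: The smaller broken bit of buff kiln brick, irregular, about 36 x 32 x 28 mm, 60 g, loose on the board between the strips. Origin at its middle.

How it is judged:
By the outcome, as a careful person would: the job done as asked, in the order asked, and still so for the second after the job is handed in, with the robot touching nothing.
It also fails if it takes over 45 s, if anything falls off the work surface, if the arm or the gripper's body presses on something with over 40 N, if the wrist force passes 120 N, or if a joint passes its speed limit or range.

ROBOT

A 6-joint arm with a two-finger parallel gripper is mounted at the origin on a cart in front of the work surface, level with it; the furniture and walls round the work are solid. World frame = base frame: x ahead of the robot, y to its left, z up, the work surface at z = 0. Lengths are in m, angles in rad, forces in N, time in s.
With the tool pointing down it reaches from about 0.3 to 0.95 m from the base axis. Payload 3.1 kg.
Tool frame: the origin (TCP) lies at the very end of the fingers, on their centre line; the grasp point (between the pads) lies 19 mm behind it; z points along the fingers, y is the line along which they close (so a half turn about z gives the same grasp; the last joint's range is limited). The gripper opens to 85 mm and grips with 20 to 120 N. Pads are 22 mm wide; open, the fingers measure 114 mm over their backs; the gripper's body (76 mm by 85 mm) begins 54 mm behind the grasp point. The pads swing forward as they close: fully open they stand 13 mm farther back than shut.
Start: joints at [-1.258, 0.308, 1.634, -0, 1.2, -0.07], TCP at [0.233, -0.58, 0.231] pointing down, gripper open.
Joint ranges: [-3.06, 3.06], [-0.79, 1.96], [0.05, 2.63], [-1.19, 4.34], [0.05, 2.64], [-2.94, 2.94]. Speed limits (rad/s): [2.79, 2.79, 3.14, 3.14, 3.14, 3.14].

INTERFACE

Orientations are given as a unit quaternion [w, x, y, z].
In Python, from rig import sensors, get_image, camera_params, workorder gives the robot as it stands.
- The arm moves only by the shell command python3 -m crank 'ROWS' [FORCE]. ROWS is JSON, a list of rows, each an object of numbers: "claw": the closure, from 0 (fully open) to 1 (shut); "tx", "ty", "tz": the shift along the tool's x, y, z in cm; "wx", "wy", "wz": the turn, a rotation vector about the tool's x, y, z in degrees. A call has 1 to 10 rows; each row is the pose to reach, as a shift and turn from the pose commanded when the call began, along the tool's axes at that moment; what a row does not reach only later rows make up. A row lasts 1/10 s, in which the tool goes at most 50 mm and 8.59 degrees, less where a joint would pass 70% of its speed; a pose out of reach is approached as far as the arm can. A call with a gripper value outside its range is refused whole. The fingers move at their own pace and stop on an object; FORCE is the grip in N (left out, the last holds). Time passes only in rows, so rows that repeat a pose let the fingers close. It gives the time, the measured TCP pose, the force, the opening and the grip force at its end, in the units of the state.
- sensors.state(): the state, without advancing time (a new reading comes with each control period).
- get_image(name): name is "side" or "top" or "wrist"; returns (picture, depth): 480x640x3 uint8, red, green, blue; 480x640 float32, m along the optical axis (not along the pixel's ray), 0 where there is no reading.
- camera_params(name): a dict with "fov_y" (degrees; the focal length in pixels is half the picture's height over the tangent of half this angle, whatever the lens; pixels are square), "cx", "cy" (the principal point, pixels), "k1" (the pictures are not rectified: a ray, as slopes to the right and down, at radius r is drawn at 1 + k1 r^2 times it, then the intrinsics apply), "camera_from_world" (4x4, takes a point from world to camera coordinates). Camera axes: x right, y down, z forward; pixel columns grow to the right and rows downward; lengths in m; the calibration is good to about 2 mm. A picture is of the moment at which its call begins: read the wrist's pose just before it. camera_params takes no time and is no camera call; for the wrist camera it gives the pose at the moment of the call.
- workorder.hand_in(): hands the job in; it is judged then, once.
The state is a dict: "time_s": time; "joint_positions": joint angles; "qvel": joint speeds; "tau": joint torques, N m; "eef_pos": TCP position; "eef_rot": TCP orientation; "wrist_force": force on the tool from outside, world axes, zero at the start; "wrist_torque": the same for the moment, N m; "finger_gap": opening from 0.0 (shut) to 1.0 (fully open); "finger_force": force on a finger pad.
Only numpy, scipy, OpenCV 4.12 (cv2) and the standard library are available. Lean on these libraries where they do the work, as an engineer would, in place of code of your own. Each camera call takes 0.05 s, during which the arm holds its last target. There are 200 camera calls.

## Working session

There is one attempt and no reset: what is moved stays moved. The work goes in short steps, Python scripts to look and compute and a shell command to move; the robot and the scene stay as the last step left them, time stands still between calls to the robot, and variables do not carry over. Pictures are saved under pics/ and viewed, at most 10 in all, crops included, and the job is handed in when it is done.

```bash
mkdir -p pics
cat > h.py <<'E'
import numpy as np, cv2
from rig import sensors, get_image, camera_params, workorder
def ray(name,uv,P=None):
    P=P or camera_params(name); f=240/np.tan(np.radians(P["fov_y"]/2))
    uv=np.atleast_2d(np.array(uv,float))
    K=np.array([[f,0,P["cx"]],[0,f,P["cy"]],[0,0,1]])
    d=cv2.undistortPoints(uv.reshape(-1,1,2),K,np.array([P["k1"],0,0,0.])).reshape(-1,2)
    T=np.array(P["camera_from_world"]);R=T[:3,:3];o=-R.T@T[:3,3]
    return o,np.c_[d,np.ones(len(d))]@R
def onplane(name,uv,z,P=None):
    o,d=ray(name,uv,P); return o+d*((z-o[2])/d[:,2])[:,None]
def pts(name,dep):
    v,u=np.mgrid[0:480,0:640]; o,d=ray(name,np.c_[u.ravel(),v.ravel()])
    return (o+d*dep.reshape(-1,1)).reshape(480,640,3)
E
python3 - <<'E'
from h import *
for n in("top","side"):
    im,d=get_image(n); cv2.imwrite(f"pics/{n}0.png",im[:,:,::-1]); np.save(f"{n}0.npy",d)
    P=camera_params(n); print(n,P["fov_y"],P["k1"],ray(n,[[320,240]]))
print(sensors.state())
E
```

```text
top 47.81352405199363 0.028565075050159157 (array([0.34859694, 0.23527946, 0.90005702]), array([[ 0.21651028, -0.00301873, -0.97634662]]))
side 42.769452929319016 -0.17199186015604012 (array([ 0.57717804, -0.69235606,  0.40896514]), array([[-0.02493618,  0.93403698, -0.35634939]]))
{'time_s': 0.1, 'joint_positions': array([-1.25769944e+00,  3.08931372e-01,  1.63506961e+00, -1.48440440e-05,
        1.19969428e+00, -6.96650596e-02]), 'qvel': array([ 0.0007776 , -0.0008871 ,  0.00057394, -0.00058096, -0.00043864,
       -0.00083986]), 'tau': array([ 3.07626651e-04, -4.16404867e+01, -2.77645272e+01, -3.95219490e-05,
        3.97737938e-03, -2.14097838e-05]), 'eef_pos': array([ 0.2331868 , -0.57906143,  0.23014861]), 'eef_rot': array([-1.04268252e-03,  9.81741434e-01,  1.90217380e-01, -1.34507002e-04]), 'wrist_force': array([-0.1703329 ,  0.29420116,  0.77059633]), 'wrist_torque': array([-0.03168872, -0.03939241, -0.0003052 ]), 'finger_force': 0.0, 'finger_gap': 0.9980584780276348}
```

View pics/top0.png

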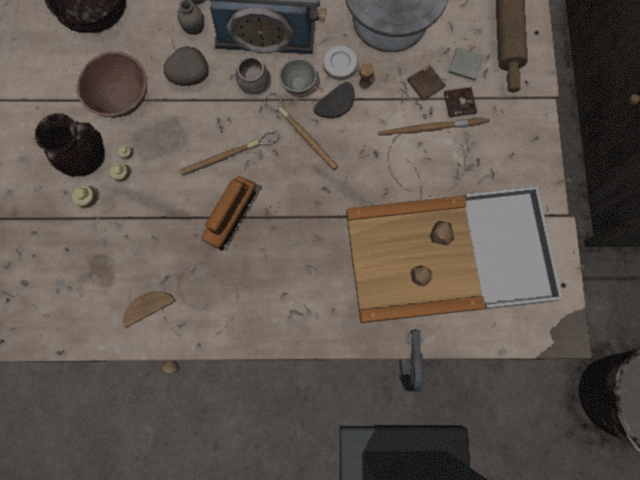

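View pics/side0.png

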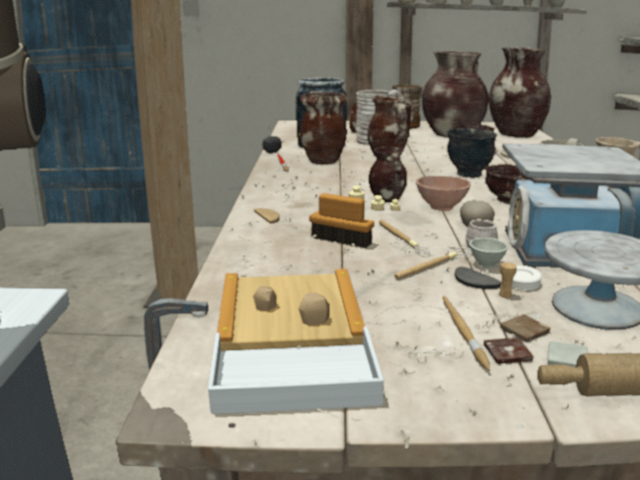

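Top view: the brush is at about (230,212). The board spans (347,209)–(484,310), with the tray to its right reaching (559,298), and the bits are at (442,232) and (421,275). The side view agrees. Next I compute poses.

Run:
```python
from h import *
im=cv2.imread("pics/top0.png"); d=np.load("top0.npy"); X=pts("top",d)
np.set_printoptions(precision=4,suppress=True)
hsv=cv2.cvtColor(im,cv2.COLOR_BGR2HSV)
u,v=np.meshgrid(np.arange(640),np.arange(480))
print("table z",np.median(X[340:350,220:300,2]))
# strips
org=cv2.inRange(hsv,(5,150,60),(20,255,255))>0
for nm,(a,b,c,e) in dict(s1=(340,490,190,222),s2=(340,500,290,325)).items():
    m=org&(u>a)&(u<b)&(v>c)&(v<e)&(X[...,2]>.015)
    k=(m*255).astype(np.uint8); r=cv2.minAreaRect(np.argwhere(m)[:,::-1].astype(np.float32))
    w=onplane("top",cv2.boxPoints(r),.028); print(nm,m.sum(),w[:,:2].tolist(),w.mean(0),np.median(X[m][:,2]))
# brush
roi=(u>195)&(u<270)&(v>165)&(v<260)
g=roi&(X[...,2]>.072)
print("griptop n",g.sum(),np.median(X[g][:,2]))
for nm,m,z in(("grip",g,.086),("back",roi&(X[...,2]>.035)&(X[...,2]<.055)&org,.046)):
    p=X[m][:,:2].astype(np.float32); r=cv2.minAreaRect(p); c=p.mean(0)
    w,V=np.linalg.eigh(np.cov(p.T)); print(nm,r,c,"axis",V[:,1],np.degrees(np.arctan2(V[1,1],V[0,1])))
# scraps
for (a,b,c,e) in((425,462,215,250),(405,438,258,292)):
    m=(u>a)&(u<b)&(v>c)&(v<e)&(X[...,2]>.027); p=X[m]
    print("scrap",m.sum(),p.min(0),p.max(0),np.median(p,0))
print(onplane("top",[[537,188],[559,298]],.034),onplane("top",[[466,208],[482,298]],.02),onplane("top",[[347,209],[361,322]],.028))
```

```text
table z 0.0005794469066275898
s1 606 [[0.5946536187978038, 0.18678339757954038], [0.6163866719537745, -0.007816782475194434], [0.5982768855836649, -0.008607099866555418], [0.5766900740271025, 0.1851260993644781]] [0.5965 0.0889 0.028 ] 0.028340603175916246
s2 712 [[0.42687717252640295, 0.1695350512889759], [0.44877447610360416, -0.028077437787918658], [0.4301797657485419, -0.028795479602220897], [0.4084432316919333, 0.1678285281678724]] [0.4286 0.0701 0.028 ] 0.0285853778220288
griptop n 858 0.08537851483565545
grip ((0.47572219371795654, 0.33393537998199463), (0.3120708465576172, 0.07865769416093826), 23.66656494140625) [0.5788 0.3777] axis [-0.907  -0.4211] -155.09319241704802
back ((0.5870604515075684, 0.382295161485672), (0.032714538276195526, 0.1206539049744606), 61.79547119140625) [0.5784 0.3803] axis [-0.8629  0.5053] 149.64800563807248
scrap 461 [0.3486 0.0144 0.0283] [0.5704 0.2353 0.9001] [0.5469 0.0372 0.0505]
scrap 327 [0.4654 0.0547 0.0273] [0.498  0.0866 0.0506] [0.4801 0.073  0.0454]
[[ 0.6273 -0.1291  0.034 ]
 [ 0.4443 -0.1459  0.034 ]] [[ 0.5975 -0.0134  0.02  ]
 [ 0.4462 -0.0289  0.02  ]] [[0.5948 0.1871 0.028 ]
 [0.4079 0.1681 0.028 ]]
```

```bash
cat >> h.py <<'E'
from scipy.spatial.transform import Rotation as Ro
def rel(pos,head):
    """rows from the present pose to tool down at pos with tool x heading (deg): shift cm, turn deg, tool axes"""
    s=sensors.state(); q=s["eef_rot"]; R=Ro.from_quat([q[1],q[2],q[3],q[0]])
    h=np.radians(head); c,n=np.cos(h),np.sin(h)
    G=Ro.from_matrix(np.array([[c,n,0],[n,-c,0],[0,0,-1]]))
    print("t",np.round(R.inv().apply(np.array(pos)-s["eef_pos"])*100,2),"w",np.round((R.inv()*G).as_rotvec(degrees=True),2))
E
python3 - <<'E'
from h import *
im=cv2.imread("pics/top0.png"); d=np.load("top0.npy"); X=pts("top",d)
np.set_printoptions(precision=4,suppress=True)
u,v=np.meshgrid(np.arange(640),np.arange(480))
roi=(u>195)&(u<270)&(v>165)&(v<260)
for nm,lo,hi in(("grip",.078,.095),("back",.036,.095)):
    p=X[roi&(X[...,2]>lo)&(X[...,2]<hi)&(d>0)][:,:2].astype(np.float32); r=cv2.minAreaRect(p)
    w,V=np.linalg.eigh(np.cov(p.T)); print(nm,len(p),r,p.mean(0),np.degrees(np.arctan2(V[1,1],V[0,1])))
for (a,b,c,e) in((425,462,215,250),(405,438,258,292)):
    m=(u>a)&(u<b)&(v>c)&(v<e)&(X[...,2]>.027)&(X[...,2]<.07); p=X[m]
    print("scrap",m.sum(),p.min(0),p.max(0),np.median(p,0))
rel([.579,.381,.16],150)
E
```

```text
grip 770 ((0.588686466217041, 0.3836170434951782), (0.02321087196469307, 0.08980861306190491), 61.25183868408203) [0.5869 0.3827] 151.89211644645275
back 1795 ((0.588204026222229, 0.383091002702713), (0.03658725321292877, 0.12403115630149841), 61.43935775756836) [0.5821 0.3808] 150.40313985332548
scrap 454 [0.5307 0.0144 0.0283] [0.5704 0.0527 0.0577] [0.5474 0.0371 0.0505]
scrap 327 [0.4654 0.0547 0.0273] [0.498  0.0866 0.0506] [0.4801 0.073  0.0454]
t [ 67.94 -76.13   7.18] w [  -0.06   -0.14 -128.07]
```

```bash
python3 -m crank '[{"claw":0,"tx":68.8,"ty":-76,"tz":3,"wz":-129.3},{"claw":0,"tx":68.8,"ty":-76,"tz":3,"wz":-129.3},{"claw":0,"tx":68.8,"ty":-76,"tz":3,"wz":-129.3},{"claw":0,"tx":68.8,"ty":-76,"tz":3,"wz":-129.3},{"claw":0,"tx":68.8,"ty":-76,"tz":3,"wz":-129.3},{"claw":0,"tx":68.8,"ty":-76,"tz":3,"wz":-129.3},{"claw":0,"tx":68.8,"ty":-76,"tz":3,"wz":-129.3},{"claw":0,"tx":68.8,"ty":-76,"tz":3,"wz":-129.3},{"claw":0,"tx":68.8,"ty":-76,"tz":3,"wz":-129.3},{"claw":0,"tx":68.8,"ty":-76,"tz":3,"wz":-129.3}]'
python3 -c "
from h import *
rel([.588,.383,.18],151.4)"
```

```text
t [ 68.84 -75.98   5.18] w [-6.0000e-02 -1.4000e-01 -1.2947e+02]validation failed for argument at $[0]...
```

```bash
python3 -m crank '[{"claw":0,"tx":3,"ty":-3.5,"tz":0.2,"wx":0,"wy":0,"wz":-6}]'
```

```text
time_s: 0.2
eef_pos: [0.247, -0.5397, 0.2289]
eef_rot: [0.002, 0.971, 0.241, -0.001]
wrist_force: [1.5, -0.2, 0.6]
finger_gap: 1.002
finger_force: 0.0
```

```bash
python3 -m crank '[{"claw":0,"tx":73,"ty":-65.2,"tz":3,"wx":0,"wy":0,"wz":-123.4},{"claw":0,"tx":73,"ty":-65.2,"tz":3,"wx":0,"wy":0,"wz":-123.4},{"claw":0,"tx":73,"ty":-65.2,"tz":3,"wx":0,"wy":0,"wz":-123.4},{"claw":0,"tx":73,"ty":-65.2,"tz":3,"wx":0,"wy":0,"wz":-123.4},{"claw":0,"tx":73,"ty":-65.2,"tz":3,"wx":0,"wy":0,"wz":-123.4},{"claw":0,"tx":73,"ty":-65.2,"tz":3,"wx":0,"wy":0,"wz":-123.4},{"claw":0,"tx":73,"ty":-65.2,"tz":3,"wx":0,"wy":0,"wz":-123.4},{"claw":0,"tx":73,"ty":-65.2,"tz":3,"wx":0,"wy":0,"wz":-123.4},{"claw":0,"tx":73,"ty":-65.2,"tz":3,"wx":0,"wy":0,"wz":-123.4},{"claw":0,"tx":73,"ty":-65.2,"tz":3,"wx":0,"wy":0,"wz":-123.4}]'
python3 -c "
from h import *
rel([.588,.383,.18],151.4)"
```

```text
time_s: 1.2
eef_pos: [0.4216, -0.0654, 0.2138]
eef_rot: [0.0, 0.543, 0.84, 0.0]
wrist_force: [2.1, -0.2, 0.3]
finger_gap: 1.002
finger_force: 0.0
t [34.06 33.57  3.38] w [ 1.000e-02  2.000e-02 -3.718e+01]
```

```bash
python3 -m crank '[{"claw":0,"tx":34,"ty":33.5,"tz":3.3,"wx":0,"wy":0,"wz":-37},{"claw":0,"tx":34,"ty":33.5,"tz":3.3,"wx":0,"wy":0,"wz":-37},{"claw":0,"tx":34,"ty":33.5,"tz":3.3,"wx":0,"wy":0,"wz":-37},{"claw":0,"tx":34,"ty":33.5,"tz":3.3,"wx":0,"wy":0,"wz":-37},{"claw":0,"tx":34,"ty":33.5,"tz":3.3,"wx":0,"wy":0,"wz":-37},{"claw":0,"tx":34,"ty":33.5,"tz":3.3,"wx":0,"wy":0,"wz":-37},{"claw":0,"tx":34,"ty":33.5,"tz":3.3,"wx":0,"wy":0,"wz":-37},{"claw":0,"tx":34,"ty":33.5,"tz":3.3,"wx":0,"wy":0,"wz":-37},{"claw":0,"tx":34,"ty":33.5,"tz":3.3,"wx":0,"wy":0,"wz":-37},{"claw":0,"tx":34,"ty":33.5,"tz":3.3,"wx":0,"wy":0,"wz":-37}]'
cat > wr.py <<'E'
from h import *
P=camera_params("wrist"); im,d=get_image("wrist")
cv2.imwrite("pics/w1.png",im[:,:,::-1]); X=pts("wrist",d)
roi=(d>0)&(np.hypot(X[...,0]-.588,X[...,1]-.383)<.09)
for lo,hi in((.078,.095),(.036,.095)):
    p=X[roi&(X[...,2]>lo)&(X[...,2]<hi)][:,:2].astype(np.float32)
    if len(p)>50: print(len(p),cv2.minAreaRect(p),p.mean(0))
rel([.588,.383,.052],151.4)
E
python3 wr.py
```

```text
time_s: 2.2
eef_pos: [0.5904, 0.3827, 0.1798]
eef_rot: [-0.0, 0.25, 0.968, 0.0]
wrist_force: [0.2, -0.3, 0.0]
finger_gap: 1.0
finger_force: 0.0
4926 ((0.5887571573257446, 0.3861583173274994), (0.02193577028810978, 0.08846847712993622), 62.01381301879883) [0.5861858 0.387614 ]
8814 ((0.5889100432395935, 0.38621285557746887), (0.03605432063341141, 0.12326055765151978), 62.11045455932617) [0.5798241  0.39130777]
t [ 0.14 -0.46 12.74] w [ 0.25 -0.04 -0.34]
```

View pics/w1.png

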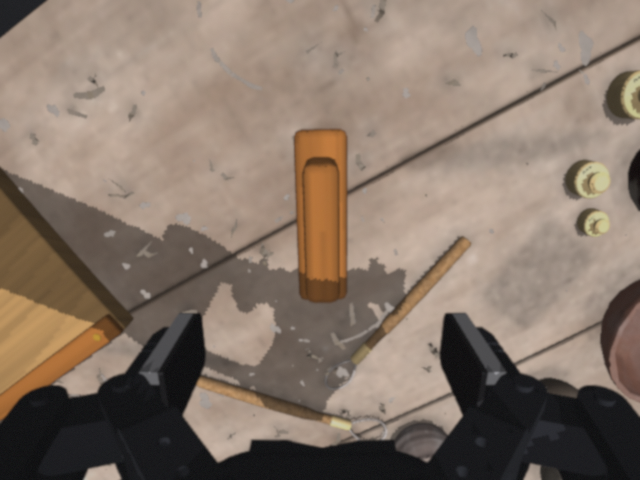

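The wrist view shows the brush grip centred at about (321,215) and lined up between the fingers at (180,370) and (465,370). I go down onto it and close.

```bash
python3 -c "
from h import *
rel([.5885,.385,.052],152)"
```

```text
t [ 0.19 -0.26 12.75] w [ 0.25 -0.04 -0.94]
```

```bash
python3 -m crank '[{"claw":0,"tx":0.1,"ty":-0.2,"tz":4,"wx":0,"wy":0,"wz":-0.8},{"claw":0,"tx":0.1,"ty":-0.2,"tz":7.5,"wx":0,"wy":0,"wz":-0.8},{"claw":0,"tx":0.1,"ty":-0.2,"tz":10.5,"wx":0,"wy":0,"wz":-0.8},{"claw":0,"tx":0.1,"ty":-0.2,"tz":12,"wx":0,"wy":0,"wz":-0.8},{"claw":0,"tx":0.1,"ty":-0.2,"tz":12.7,"wx":0,"wy":0,"wz":-0.8},{"claw":0,"tx":0.1,"ty":-0.2,"tz":12.7,"wx":0,"wy":0,"wz":-0.8}]'
python3 -m crank '[{"claw":1,"tx":0,"ty":0,"tz":0,"wx":0,"wy":0,"wz":0},{"claw":1,"tx":0,"ty":0,"tz":0,"wx":0,"wy":0,"wz":0},{"claw":1,"tx":0,"ty":0,"tz":0,"wx":0,"wy":0,"wz":0},{"claw":1,"tx":0,"ty":0,"tz":0,"wx":0,"wy":0,"wz":0},{"claw":1,"tx":0,"ty":0,"tz":0,"wx":0,"wy":0,"wz":0},{"claw":1,"tx":0,"ty":0,"tz":0,"wx":0,"wy":0,"wz":0},{"claw":1,"tx":0,"ty":0,"tz":0,"wx":0,"wy":0,"wz":0},{"claw":1,"tx":0,"ty":0,"tz":0,"wx":0,"wy":0,"wz":0}]' 60
```

```text
time_s: 2.85
eef_pos: [0.5882, 0.3775, 0.0534]
eef_rot: [-0.0, 0.245, 0.97, -0.0]
wrist_force: [0.1, 0.1, 0.2]
finger_gap: 0.998
finger_force: 0.0
time_s: 3.65
eef_pos: [0.589, 0.3783, 0.0549]
eef_rot: [0.001, 0.245, 0.97, 0.001]
wrist_force: [-0.4, 0.2, 4.5]
finger_gap: 0.251
finger_force: 63.7
```

```bash
python3 -c "
from h import *
for i in range(3): print(sensors.state()['eef_pos'])"
python3 -m crank '[{"claw":1,"tx":0,"ty":0,"tz":-2,"wx":0,"wy":0,"wz":0},{"claw":1,"tx":0,"ty":0,"tz":-5,"wx":0,"wy":0,"wz":0},{"claw":1,"tx":0,"ty":0,"tz":-8,"wx":0,"wy":0,"wz":0},{"claw":1,"tx":0,"ty":0,"tz":-8,"wx":0,"wy":0,"wz":0},{"claw":1,"tx":0,"ty":0,"tz":-8,"wx":0,"wy":0,"wz":0}]'
python3 - <<'E'
from h import *
print(sensors.state()["eef_pos"])
im,d=get_image("side"); cv2.imwrite("pics/s2.png",im[:,:,::-1])
rel([.5047,.149,.135],186.35)
E
```

```text
[0.58900346 0.37831364 0.05487253]
[0.58900346 0.37831364 0.05487253]
[0.58900346 0.37831364 0.05487253]
time_s: 4.15
eef_pos: [0.5881, 0.3776, 0.1334]
eef_rot: [-0.0, 0.245, 0.97, -0.0]
wrist_force: [-0.2, 0.5, -2.5]
finger_gap: 0.242
finger_force: 63.0
[0.58811076 0.37755108 0.13336814]
t [ -3.57 -23.98  -0.25] w [ -0.14  -0.16 -34.68]
```

View pics/s2.png

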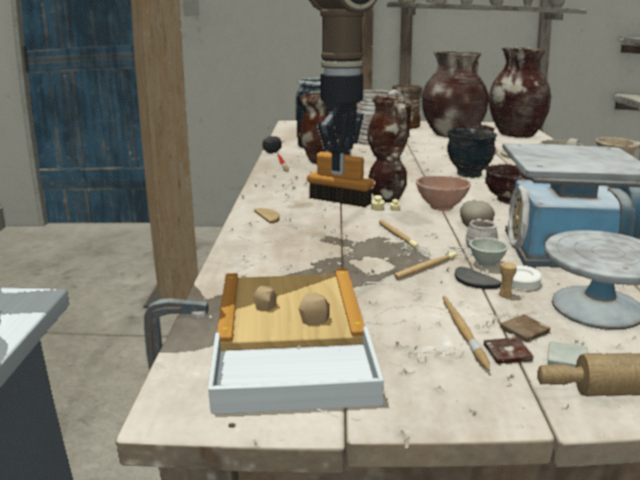

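The brush is held level in the gripper at about (340,175), and the bits on the board have not moved. I move it over the start of the board.

```bash
python3 -m crank '[{"claw":1,"tx":-0.6,"ty":-4,"tz":0,"wx":0,"wy":0,"wz":-6},{"claw":1,"tx":-1.2,"ty":-8,"tz":0,"wx":0,"wy":0,"wz":-12},{"claw":1,"tx":-1.8,"ty":-12,"tz":0,"wx":0,"wy":0,"wz":-18},{"claw":1,"tx":-2.4,"ty":-16,"tz":0,"wx":0,"wy":0,"wz":-24},{"claw":1,"tx":-3,"ty":-20,"tz":0,"wx":0,"wy":0,"wz":-30},{"claw":1,"tx":-3.6,"ty":-24,"tz":0,"wx":0,"wy":0,"wz":-34.5},{"claw":1,"tx":-3.6,"ty":-24,"tz":0,"wx":0,"wy":0,"wz":-34.5},{"claw":1,"tx":-3.6,"ty":-24,"tz":0,"wx":0,"wy":0,"wz":-34.5},{"claw":1,"tx":-3.6,"ty":-24,"tz":0,"wx":0,"wy":0,"wz":-34.5}]'
python3 - <<'E'
from h import *
s=sensors.state()["eef_pos"];print(s)
im,d=get_image("top"); cv2.imwrite("pics/t3.png",im[:,:,::-1])
rel([.5047,.149,.079],186.35)
E
```

```text
time_s: 5.1
eef_pos: [0.506, 0.1499, 0.1329]
eef_rot: [-0.001, -0.054, 0.999, 0.0]
wrist_force: [0.0, 0.4, -2.3]
finger_gap: 0.248
finger_force: 62.8
[0.50595009 0.14994943 0.13292736]
t [ 0.16 -0.11  5.42] w [ 0.01 -0.05 -0.15]
```

View pics/t3.png

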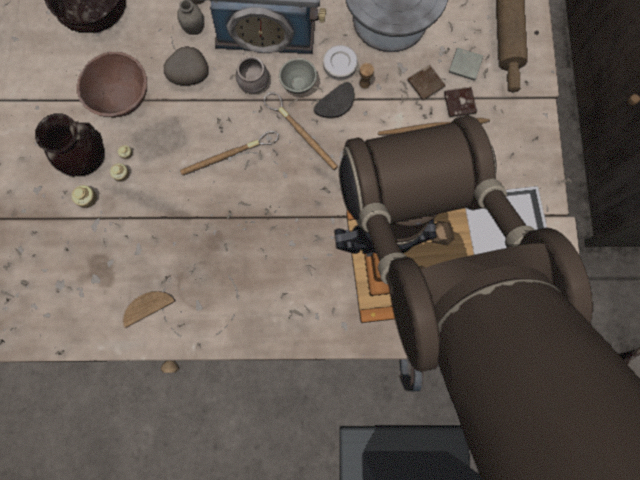

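The top view is mostly blocked by the arm; the brush end shows at about (375,290), inside the near strip. I lower the brush, then check from the side.

```bash
python3 -m crank '[{"claw":1,"tx":-0.2,"ty":0,"tz":2,"wx":0,"wy":0,"wz":0},{"claw":1,"tx":-0.2,"ty":0,"tz":4,"wx":0,"wy":0,"wz":0},{"claw":1,"tx":-0.2,"ty":0,"tz":5,"wx":0,"wy":0,"wz":0},{"claw":1,"tx":-0.2,"ty":0,"tz":5.5,"wx":0,"wy":0,"wz":0},{"claw":1,"tx":-0.2,"ty":0,"tz":5.5,"wx":0,"wy":0,"wz":0}]'
python3 - <<'E'
from h import *
print(sensors.state()["eef_pos"])
im,d=get_image("side"); cv2.imwrite("pics/s4.png",cv2.resize(im[180:420,180:420,::-1],(600,600)))
rel([.5147+.111*.1,.0596-.994*.1,.077],186.35)
E
```

```text
time_s: 5.65
eef_pos: [0.5078, 0.1502, 0.0782]
eef_rot: [-0.001, -0.054, 0.999, -0.0]
wrist_force: [-0.6, 0.3, -1.9]
finger_gap: 0.248
finger_force: 62.8
[0.50782286 0.15015984 0.0782337 ]
t [  0.33 -19.07   0.2 ] w [ 0.   -0.   -0.14]
```

View pics/s4.png

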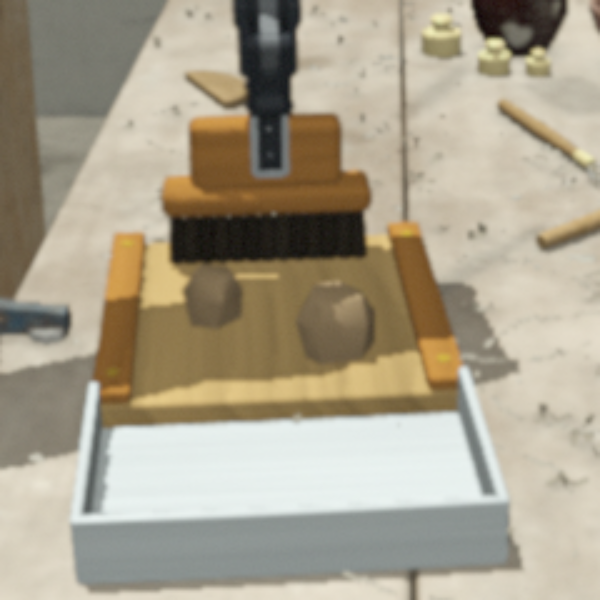

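The brush stands between the strips, with bristles at crop x 172–365 and strip inner edges at about 140 and 398. Both bits (212,297) and (336,322) lie in its path, so I sweep.

```bash
python3 -m crank '[{"claw":1,"tx":0,"ty":-1,"tz":0.1,"wx":0,"wy":0,"wz":0},{"claw":1,"tx":0,"ty":-2.2,"tz":0.1,"wx":0,"wy":0,"wz":0},{"claw":1,"tx":0,"ty":-3.4,"tz":0.1,"wx":0,"wy":0,"wz":0},{"claw":1,"tx":0,"ty":-4.6,"tz":0.1,"wx":0,"wy":0,"wz":0},{"claw":1,"tx":0,"ty":-5.8,"tz":0.1,"wx":0,"wy":0,"wz":0},{"claw":1,"tx":0,"ty":-7,"tz":0.1,"wx":0,"wy":0,"wz":0},{"claw":1,"tx":0,"ty":-8.2,"tz":0.1,"wx":0,"wy":0,"wz":0},{"claw":1,"tx":0,"ty":-9.4,"tz":0.1,"wx":0,"wy":0,"wz":0},{"claw":1,"tx":0,"ty":-10.6,"tz":0.1,"wx":0,"wy":0,"wz":0},{"claw":1,"tx":0,"ty":-11.5,"tz":0.1,"wx":0,"wy":0,"wz":0}]'
python3 - <<'E'
from h import *
im,d=get_image("side"); cv2.imwrite("pics/s5.png",cv2.resize(im[180:420,180:420,::-1],(600,600)))
rel([.5147+.111*.1,.0596-.994*.1,.077],186.35)
E
```

```text
time_s: 6.7
eef_pos: [0.5207, 0.0343, 0.078]
eef_rot: [0.0, -0.054, 0.999, -0.0]
wrist_force: [-0.3, 0.2, -0.9]
finger_gap: 0.247
finger_force: 62.9
t [ 0.3  -7.32  0.1 ] w [-0.06  0.01 -0.21]
```

View pics/s5.png

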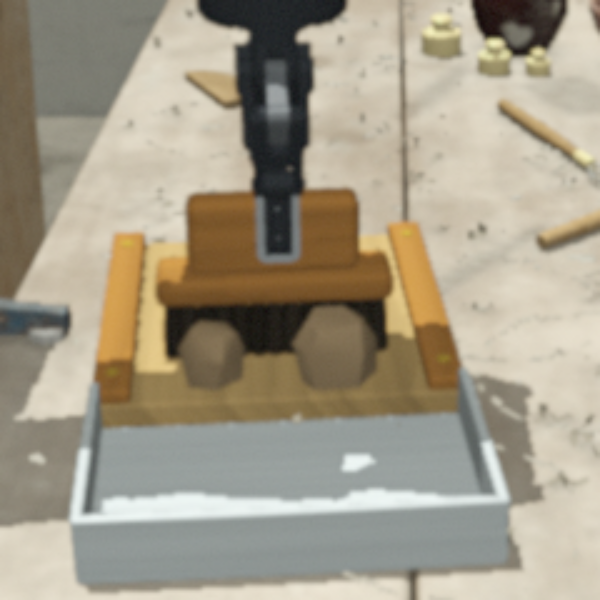

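Both bits ride in front of the bristles, at crop (211,353) and (336,346). I continue over the edge.

```bash
python3 -m crank '[{"claw":1,"tx":0,"ty":-1,"tz":0,"wx":0,"wy":0,"wz":0},{"claw":1,"tx":0,"ty":-2.2,"tz":0,"wx":0,"wy":0,"wz":0},{"claw":1,"tx":0,"ty":-3.4,"tz":0,"wx":0,"wy":0,"wz":0},{"claw":1,"tx":0,"ty":-4.6,"tz":0,"wx":0,"wy":0,"wz":0},{"claw":1,"tx":0,"ty":-5.8,"tz":0,"wx":0,"wy":0,"wz":0},{"claw":1,"tx":0,"ty":-7,"tz":0,"wx":0,"wy":0,"wz":0},{"claw":1,"tx":0,"ty":-8,"tz":0,"wx":0,"wy":0,"wz":0},{"claw":1,"tx":0,"ty":-8,"tz":0,"wx":0,"wy":0,"wz":0},{"claw":1,"tx":0,"ty":-8,"tz":0,"wx":0,"wy":0,"wz":0}]'
python3 - <<'E'
from h import *
im,d=get_image("side"); cv2.imwrite("pics/s6.png",cv2.resize(im[180:420,180:420,::-1],(600,600)))
E
```

```text
time_s: 7.65
eef_pos: [0.5292, -0.0444, 0.0779]
eef_rot: [-0.0, -0.053, 0.999, 0.0]
wrist_force: [0.7, 0.1, -1.9]
finger_gap: 0.248
finger_force: 62.8
```

View pics/s6.png

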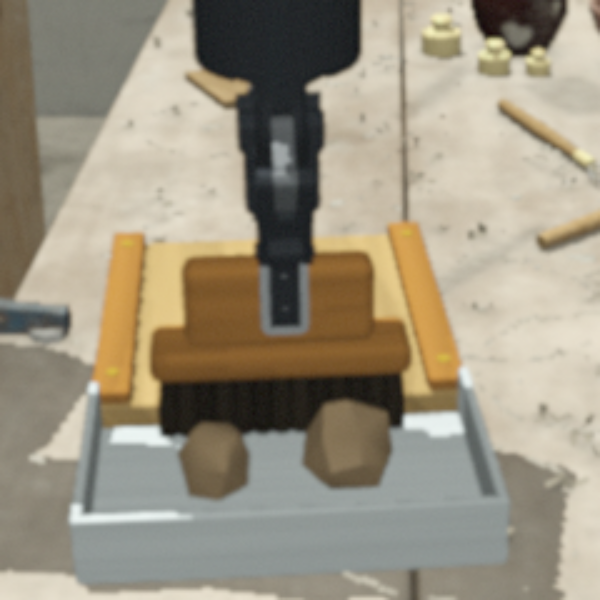

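Both bits, at crop (215,460) and (347,443), are in the tray. I lift the brush and carry it to bare table at about (0.50, 0.27).

```bash
python3 -m crank '[{"claw":1,"tx":0,"ty":0,"tz":-3,"wx":0,"wy":0,"wz":0},{"claw":1,"tx":0,"ty":0,"tz":-6,"wx":0,"wy":0,"wz":0},{"claw":1,"tx":0,"ty":4,"tz":-6,"wx":0,"wy":0,"wz":0},{"claw":1,"tx":0,"ty":8,"tz":-6,"wx":0,"wy":0,"wz":0},{"claw":1,"tx":0,"ty":12.5,"tz":-6,"wx":0,"wy":0,"wz":0},{"claw":1,"tx":0,"ty":17,"tz":-6,"wx":0,"wy":0,"wz":0},{"claw":1,"tx":0,"ty":21.5,"tz":-6,"wx":0,"wy":0,"wz":0},{"claw":1,"tx":0,"ty":26,"tz":-6,"wx":0,"wy":0,"wz":0},{"claw":1,"tx":0,"ty":30,"tz":-6,"wx":0,"wy":0,"wz":0},{"claw":1,"tx":0,"ty":31.5,"tz":-6,"wx":0,"wy":0,"wz":0}]'
python3 -m crank '[{"claw":1,"tx":0,"ty":0,"tz":0,"wx":0,"wy":0,"wz":0},{"claw":1,"tx":0,"ty":0,"tz":3,"wx":0,"wy":0,"wz":0},{"claw":1,"tx":0,"ty":0,"tz":6,"wx":0,"wy":0,"wz":0},{"claw":1,"tx":0,"ty":0,"tz":7,"wx":0,"wy":0,"wz":0},{"claw":1,"tx":0,"ty":0,"tz":7,"wx":0,"wy":0,"wz":0},{"claw":1,"tx":0,"ty":0,"tz":7,"wx":0,"wy":0,"wz":0}]'
```

```text
time_s: 8.7
eef_pos: [0.4943, 0.2731, 0.1381]
eef_rot: [0.0, -0.056, 0.998, 0.001]
wrist_force: [0.2, 0.0, -2.4]
finger_gap: 0.248
finger_force: 62.8
time_s: 9.3
eef_pos: [0.4961, 0.2686, 0.0687]
eef_rot: [0.0, -0.053, 0.999, 0.0]
wrist_force: [-0.9, -0.2, -1.6]
finger_gap: 0.245
finger_force: 62.8
```

```bash
python3 -m crank '[{"claw":1,"tx":0,"ty":0,"tz":0.6,"wx":0,"wy":0,"wz":0},{"claw":1,"tx":0,"ty":0,"tz":1.1,"wx":0,"wy":0,"wz":0},{"claw":1,"tx":0,"ty":0,"tz":1.3,"wx":0,"wy":0,"wz":0},{"claw":1,"tx":0,"ty":0,"tz":1.3,"wx":0,"wy":0,"wz":0},{"claw":1,"tx":0,"ty":0,"tz":1.3,"wx":0,"wy":0,"wz":0}]'
```

```text
time_s: 9.8
eef_pos: [0.4954, 0.2691, 0.0551]
eef_rot: [0.0, -0.054, 0.999, 0.0]
wrist_force: [1.2, -0.3, -1.7]
finger_gap: 0.25
finger_force: 62.9
```

Not yet in contact; I creep down until it touches.

```bash
python3 -m crank '[{"claw":1,"tx":0,"ty":0,"tz":0.1,"wx":0,"wy":0,"wz":0},{"claw":1,"tx":0,"ty":0,"tz":0.1,"wx":0,"wy":0,"wz":0}]';python3 -m crank '[{"claw":1,"tx":0,"ty":0,"tz":0.1,"wx":0,"wy":0,"wz":0},{"claw":1,"tx":0,"ty":0,"tz":0.1,"wx":0,"wy":0,"wz":0}]'
```

```text
time_s: 10.0
eef_pos: [0.4955, 0.2692, 0.0548]
eef_rot: [0.0, -0.054, 0.999, 0.0]
wrist_force: [-2.8, -0.5, 3.8]
finger_gap: 0.249
finger_force: 63.6
time_s: 10.2
eef_pos: [0.4955, 0.2692, 0.0548]
eef_rot: [-0.0, -0.054, 0.999, -0.0]
wrist_force: [-6.1, -1.9, 10.5]
finger_gap: 0.251
finger_force: 64.7
```

It is seated, so I release, rise and move off.

```bash
python3 -m crank '[{"claw":0,"tx":0,"ty":0,"tz":-0.1,"wx":0,"wy":0,"wz":0},{"claw":0,"tx":0,"ty":0,"tz":-0.1,"wx":0,"wy":0,"wz":0},{"claw":0,"tx":0,"ty":0,"tz":-0.1,"wx":0,"wy":0,"wz":0},{"claw":0,"tx":0,"ty":0,"tz":-0.1,"wx":0,"wy":0,"wz":0},{"claw":0,"tx":0,"ty":0,"tz":-0.1,"wx":0,"wy":0,"wz":0},{"claw":0,"tx":0,"ty":0,"tz":-0.1,"wx":0,"wy":0,"wz":0},{"claw":0,"tx":0,"ty":0,"tz":-0.1,"wx":0,"wy":0,"wz":0},{"claw":0,"tx":0,"ty":0,"tz":-0.1,"wx":0,"wy":0,"wz":0}]' && python3 -m crank '[{"claw":0,"tx":0,"ty":0,"tz":-2,"wx":0,"wy":0,"wz":0},{"claw":0,"tx":0,"ty":0,"tz":-5,"wx":0,"wy":0,"wz":0},{"claw":0,"tx":0,"ty":0,"tz":-9,"wx":0,"wy":0,"wz":0},{"claw":0,"tx":0,"ty":0,"tz":-13,"wx":0,"wy":0,"wz":0},{"claw":0,"tx":0,"ty":0,"tz":-16,"wx":0,"wy":0,"wz":0},{"claw":0,"tx":0,"ty":0,"tz":-16,"wx":0,"wy":0,"wz":0},{"claw":0,"tx":0,"ty":0,"tz":-16,"wx":0,"wy":0,"wz":0},{"claw":0,"tx":0,"ty":0,"tz":-16,"wx":0,"wy":0,"wz":0}]'
python3 - <<'E'
from h import *
im,d=get_image("side"); cv2.imwrite("pics/s7.png",im[:,:,::-1])
E
```

```text
time_s: 11.0
eef_pos: [0.4953, 0.269, 0.0539]
eef_rot: [-0.0, -0.054, 0.999, -0.0]
wrist_force: [-0.3, -0.0, -0.4]
finger_gap: 0.998
finger_force: 0.0
time_s: 11.8
eef_pos: [0.4942, 0.2685, 0.2124]
eef_rot: [-0.001, -0.054, 0.999, -0.001]
wrist_force: [-0.7, -0.4, -1.3]
finger_gap: 1.001
finger_force: 0.0
```

View pics/s7.png

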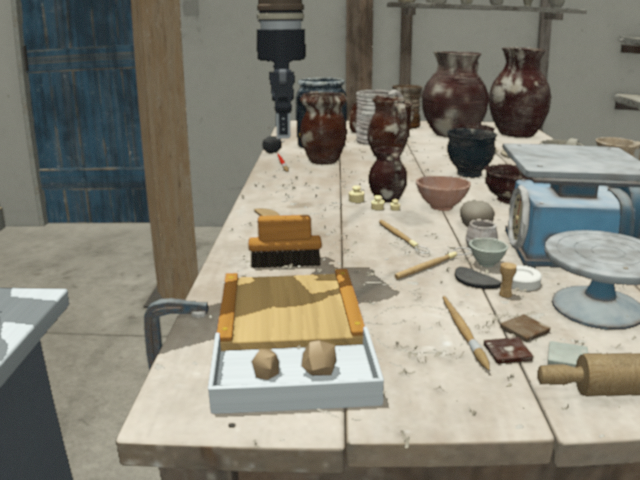

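The brush stands upright on bare table at (285,240), off the board. Both bits, at (265,362) and (319,358), lie in the tray, and the gripper is clear.

```bash
python3 -c "
from rig import workorder
print(workorder.hand_in())"
```

```text
the job is handed in; nothing more can be done
None
```

I swept both brick bits into the scrap tray with the brush, stood it upright on bare table off the board and tray, let go, and handed the job in at about 12 s of robot time; the hand-in returned no verdict.

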